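# Snap the fan lid onto a repaired mini computer and keep it pressed

### The arm

A 7-joint arm with a two-finger parallel gripper is mounted at the origin on the work surface. World frame = base frame: x ahead of the robot, y to its left, z up, the work surface at z = 0. Lengths are in m, angles in rad, forces in N, time in s.
With the tool pointing down it reaches from about 0.425 to 0.875 m from the base axis. Payload 4.7 kg.
Tool frame: the origin (TCP) lies at the very end of the fingers, on their centre line; the grasp point (between the pads) lies 19 mm behind it; z points along the fingers, y is the line along which they close (so a half turn about z gives the same grasp; the last joint's range is limited). The gripper opens to 87 mm and grips with 3 to 60 N. Pads are 19 mm wide; open, the fingers measure 117 mm over their backs; the gripper's body (75 mm by 190 mm) begins 51 mm behind the grasp point.
Start: joints at [-1.334, 0.321, -0.07, 1.45, 0.023, 1.371, -0.057], TCP at [0.144, 0.634, 0.223] pointing down, gripper open.
Joint ranges: [-2.86, 2.86], [-0.3, 2.09], [-1.38, 1.24], [0.06, 2.45], [-1.56, 4.7], [0.09, 2.05], [-2.69, 2.69]. Speed limits (rad/s): [2.57, 2.57, 3.14, 3.14, 3.14, 3.14, 3.14].

### API

Orientations are given as a rotation vector (axis times angle).
In Python, from bench import ctrl, imaging, ticket gives the robot as it stands.
- The arm moves only by the tool jog_arm, never from a script. Its argument "rows" is text: rows parted by semicolons, each of 7 numbers parted by spaces: the shift along the tool's x, y, z in cm, then the turn, a rotation vector about the tool's x, y, z in rad, then the closure, from -1 (fully open) to 1 (shut), so that 0 is half open. A call has 1 to 5 rows; each row shifts and turns the commanded pose from where the row before left it, along the tool's axes as they then stand; what a row does not reach is not made up. A row lasts 1/8 s, in which the tool goes at most 62.5 mm and 10.7 degrees, less where a joint would pass 70% of its speed; a pose out of reach is approached as far as the arm can. A call with a gripper value outside its range is refused whole. The fingers move at their own pace and stop on an object; "force" is the grip in N (left out, the last holds). Time passes only in rows, so rows that do not move let the fingers close. It gives the time, the measured TCP pose, the force, the opening and the grip force at its end, in the units of the state.
- ctrl.get_state(): the state, without advancing time (a new reading comes with each control period).
- imaging.get_image(name): name is "scene" or "top" or "wrist"; returns a dict with "img" (480x640x3 uint8, blue, green, red), "vertical_fov" (degrees; the focal length in pixels is half the picture's height over the tangent of half this angle, whatever the lens; pixels are square), "cx", "cy" (the principal point, pixels), "origin" and "orientation" of the camera in the world. Camera axes: x right, y down, z forward; pixel columns grow to the right and rows downward; lengths in m; the calibration is good to about 2 mm. A picture is of the moment at which its call begins. There is no depth.
- ticket.close_job(): hands the job in; it is judged then, once.
The state is a dict: "time": time; "joint_positions": joint angles; "qd": joint speeds; "joint_torque": joint torques, N m; "position": TCP position; "tool_rot": TCP orientation; "ft_force": force on the tool from outside, world axes, zero at the start; "torque": the same for the moment, N m; "grip_width": opening from 0.0 (shut) to 1.0 (fully open); "grip_force": force on a finger pad.
Only numpy, scipy, OpenCV 4.12 (cv2) and the standard library are available. Lean on these libraries where they do the work, as an engineer would, in place of code of your own. Each camera call takes 0.05 s, during which the arm holds its last target. There are 200 camera calls.

### The job

Take the fan lid (the one with the square raised fan housing) out of the parts tray, set it square over the open small computer case in the jig, either way round, and press it straight down until it snaps past the catches and sits fully home on the rim. Finish while still holding it down with the gripper, pressing it firmly against the case: do not let go. Leave the bottle, the mouse and the hub where they stand.

Things in the scene. Friction and masses are not known exactly. Their poses are not given: they have to be found in the camera images.
- lid: Grey plastic fan lid, loose in the tray, feet down. Plate 112 (x) x 70 (y) x 3 mm with a raised square fan housing in the middle of its top; below it, feet 14 mm long. Origin: centre, at the feet's lower ends; plate underside at z = 14, plate top 17, housing top 33 mm. z up, x along the long side; the same after a half turn. About 70 g.
- housing (a point): Centre of the top of the lid's fan housing (lid origin + 33 mm in z). The housing is 40 x 40 mm, square to the lid and 16 mm tall above the plate: the place to grip. Gripped along the lid's x, the fingers stay above the plate.
- lid_rim (a point): Centre of the underside of the lid's plate; it meets rim when the lid is home. The feet below it: two stiff tongues with round noses (near x = +-40 mm, 30 mm wide in y) and four round-ended pins 6 mm thick (x = +-30, y = +-26.5 mm).
- case: Open-topped grey plastic computer case, fixed on a dark steel jig plate 150 x 104 x 8 mm on the bench. Case 112 (x) x 70 (y) x 26 mm, walls 4 mm, circuit board on its floor, a sprung steel catch bar inside each short end (x = +-43.5 mm). Origin: centre of the jig plate's underside; z up, x along the long side. The lid's pins clear the long inner walls by 1.5 mm.
- rim: The case's four walls, whose top edge is the rim the lid's plate sits on; origin: centre of the rim plane, 34 mm above the case origin, axes as the case. Lowered squarely, the lid meets the catches 10.5 mm above home; resistance peaks at 7 to 12 N 8 to 9 mm above home, is gone 5 mm above, and from there the catches draw the lid down to the rigid rim and hold it.
- tray: Open grey parts tray, fixed, 308 (x) x 248 (y) x 34 mm, walls and floor 4 mm thick. Origin: centre of the underside. In its four quarters lie, in any order, the fan lid, a black power brick 88 x 45 x 28 mm, a finned aluminium heat sink 60 x 60 x 26 mm and a plain flat lid 90 x 58 x 14 mm without housing; only the fan lid is needed.
- bottle: White solvent bottle, 52 mm across, 140 mm tall, standing loose beyond the case. Origin: centre of the underside. Leave it alone.
- mouse: Grey computer mouse 105 x 60 x 32 mm, loose on the bench to the right of the case. Origin: centre of the underside. Leave it alone.
- hub: White USB hub 45 x 110 x 22 mm, loose on the bench beyond the case. Origin: centre of the underside. Leave it alone.
Mind the look-alikes: they are no part of the job. Leave any blue look-alike of the lid alone. What is shaped like the case but red is not meant.

How it is judged:
On the way, in this order (a step that is already met when the one before it is completed fails the run):
1. the fan lid is lifted clear of the tray in the gripper (z of lid in the frame of tray above 0.045 m and contact force between the fingers and lid above 1 N), for 0.2 s.
2. the lid has snapped home on the case (distance between lid_rim and rim below 0.004 m and z of lid_rim in the frame of rim below 0.0015 m and angle between the x axis of lid and the x axis of case, either way round below 0.07 rad and angle between the z axis of lid and the z axis of case, either way round below 0.04 rad), for 0.2 s.
At the end, for the whole second after the job is handed in: The lid is home on the case: centre of its plate's underside within 4 mm of the rim's centre and at most 1.5 mm above it, square to the case within 0.07 rad, flat within 0.04 rad, at rest, the gripper's fingers still on it and the lid pressed on the rim with more than 5 N (all of step 2 and angle between lid's own z axis and vertical below 0.1 rad and contact force between the fingers and lid above 1 N and contact force between lid and rim above 5 N and linear speed of lid below 0.02 m/s); the arm keeps its last pose, push and grip.
It fails at once if the bottle is pushed away or knocked over (distance of bottle from where it was at the start of the episode above 0.03 m or angle between bottle's own z axis and vertical above 0.5 rad).
It fails at once if the mouse is pushed away (distance of mouse from where it was at the start of the episode above 0.03 m).
It fails at once if the hub is pushed away (distance of hub from where it was at the start of the episode above 0.03 m).
It also fails if it takes over 51 s, if anything falls off the work surface, if the arm or the gripper's body presses on something with over 40 N, if the wrist force passes 120 N, or if a joint passes its speed limit or range.

## Working session

There is one attempt and no reset: what is moved stays moved. The work goes in short steps, Python scripts to look and compute and a tool call to move; the robot and the scene stay as the last step left them, time stands still between calls to the robot, and variables do not carry over. Pictures are saved under pics/ and viewed, at most 10 in all, crops included, and the job is handed in when it is done.

Besides the shell and the picture viewer there is one more tool, called after ">>>" as name(argument=value, ...) on one line, values as JSON. jog_arm: Moves the arm, as the interface text tells. Its arguments: {"type":"object","properties":{"rows":{"type":"string"},"force":{"type":"number"}},"required":["rows"]}

```bash
mkdir -p pics; cat > h.py <<'E'
import numpy as np, cv2
from bench import ctrl, imaging, ticket
from scipy.spatial.transform import Rotation as R
def grab(n,f=None):
    d=imaging.get_image(n)
    if f: cv2.imwrite('pics/'+f,d['img'])
    return d
def rot(d):
    o=np.array(d['orientation'],float)
    return o if o.shape==(3,3) else R.from_rotvec(o).as_matrix()
def ray(d,u,v):
    f=240/np.tan(np.radians(d['vertical_fov'])/2)
    return np.array(d['origin']),rot(d)@np.array([(u-d['cx'])/f,(v-d['cy'])/f,1])
def onz(d,u,v,z):
    o,r=ray(d,u,v); return o+r*(z-o[2])/r[2]
def proj(d,p):
    f=240/np.tan(np.radians(d['vertical_fov'])/2)
    c=rot(d).T@(np.array(p)-d['origin']); return np.array([d['cx']+f*c[0]/c[2],d['cy']+f*c[1]/c[2]])
def tri(rs):
    A=0;b=0
    for o,r in rs:
        r=r/np.linalg.norm(r);M=np.eye(3)-np.outer(r,r);A=A+M;b=b+M@o
    return np.linalg.solve(A,b)
E
python3 - <<'E'
from h import *
for n in ('scene','top','wrist'):
    d=grab(n,n+'0.png'); print(n,d['vertical_fov'],d['cx'],d['cy'],d['origin'],d['orientation'])
s=ctrl.get_state(); print(s['time'],s['position'],s['tool_rot'],s['grip_width'])
E
```

```text
scene 52.95509006175315 319.50534012191133 237.2014232616005 [1.24110715 0.53889951 0.73685036] [-0.94287757 -2.33439844  1.17564029]
top 43.4991040850862 316.4805765433635 248.32579378014754 [ 0.38522445 -0.10903622  1.10582159] [-2.11674661  2.10564772 -0.21993441]
wrist 69.74517237595292 317.37596618070637 239.37342757917904 [0.07410273 0.64882978 0.3828772 ] [2.28375071 1.82420412 0.24242778]
0.15 [0.1435641  0.63350464 0.22168631] [-3.49166649e-01 -3.12206424e+00  2.41160887e-03] 0.999847151637154
```

View pics/top0.png

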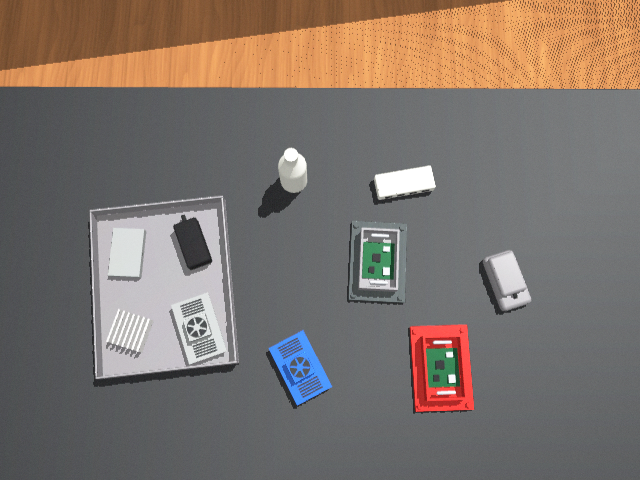

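View pics/scene0.png

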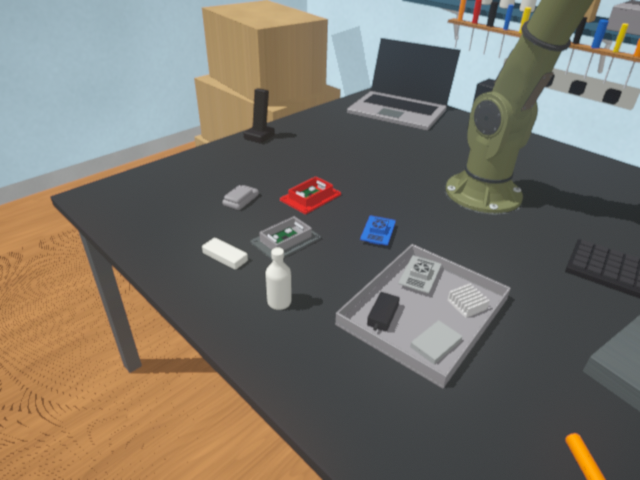

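The top view shows these candidates for the lid:
- fan lid, light grey, (198,328)
- blue look-alike (299,369)
- plain lid (126,253)
- heat sink (129,333)
- brick (192,243)

For the case, there is the grey one at (378,262) and the red look-alike at (442,368). I choose (198,328) and (378,262), and will check both in one close crop.

```bash
python3 - <<'E'
from h import *
t=cv2.imread('pics/top0.png');s=cv2.imread('pics/scene0.png')
c=lambda im,x,y,w,h:cv2.resize(im[y:y+h,x:x+w],(400,300),interpolation=cv2.INTER_CUBIC)
# scale 4 for top (100x75), 5 for scene(80x60)
a=np.vstack([np.hstack([c(t,150,290,100,75),c(t,330,222,100,75)]),np.hstack([c(s,382,245,80,60),c(s,246,207,80,60)])])
cv2.imwrite('pics/crops.png',a)
E
```

```text
(no output)
```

View pics/crops.png

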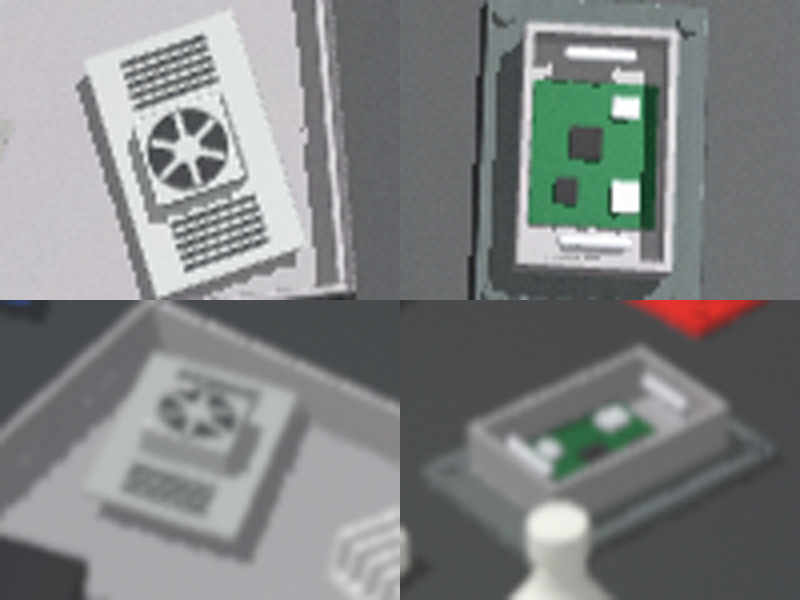

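The crops confirm both choices: the grey fan lid has its hub at top (197,327) and scene (421.6,267.6). The grey case's rim corners are clear in both views.

```bash
python3 - <<'E'
from h import *
T=grab('top');S=grab('scene')
def tp(x,y,ox,oy):return ((x+.5)/4-.5+ox,(y+.5)/4-.5+oy)
def sp(x,y,ox,oy):return ((x+.5)/5-.5+ox,(y+.5)/5-.5+oy)
def m(n,a,b):
    p=tri([ray(T,*a),ray(S,*b)]);print(n,p.round(4),'resid',(proj(T,p)-a).round(1),(proj(S,p)-b).round(1));return p
h=m('hub',tp(188,149,150,290),sp(198,113,382,245))
L=[onz(T,*tp(x,y,150,290),0.021)[:2] for x,y in((85,60),(232,10),(304,245))]
print('plate',np.round(L,4),[np.linalg.norm(L[i]-L[i+1]) for i in(0,1)],'mid',(L[0]+L[2])/2)
d=L[1]-L[2];print('lid yaw',np.arctan2(d[1],d[0])); d=L[0]-L[1];print('short',np.arctan2(d[1],d[0])-np.pi/2)
C=[tp(x,y,330,222) for x,y in((125,23),(280,27),(272,270),(117,266))]
# top order: far-left, far-right, near-right, near-left
m('near-right',C[2],sp(240,46,246,207));m('far-right',C[1],sp(70,130,246,207));m('near-left',C[3],sp(328,108,246,207))
Q=np.array([onz(T,*c,0.034)[:2] for c in C]);print('rim',Q.round(4),'ctr',Q.mean(0).round(4),np.linalg.norm(Q-np.roll(Q,1,0),axis=1).round(4))
for a,b in((0,3),(1,2)):
    d=Q[a]-Q[b];print('yaw',np.arctan2(d[1],d[0]))
for a,b in((0,1),(3,2)):
    d=Q[a]-Q[b];print('yaw s',np.arctan2(d[1],d[0])-np.pi/2)
print('hub on z .037',onz(T,*tp(188,149,150,290),.037))
s=ctrl.get_state();print(R.from_rotvec(s['tool_rot']).as_matrix().round(3))
W=grab('wrist');o=R.from_rotvec(s['tool_rot']).as_matrix();print('cam in tool',o.T@(np.array(W['origin'])-s['position']),(o.T@rot(W)).round(3))
E
```

```text
hub [0.4676 0.1047 0.0363] resid [-0.6  0.4] [-0.6 -0. ]
plate [[0.5093 0.1551]
 [0.5323 0.0896]
 [0.4273 0.0531]] [np.float64(0.06940921542594042), np.float64(0.11119281946445798)] mid [0.46828268 0.10410539]
lid yaw 0.3346538802173075
short 0.3390884581772302
near-right [ 0.5371 -0.2529  0.0351] resid [-0.3  0.3] [-0.3 -0.1]
far-right [ 0.6488 -0.2584  0.0327] resid [-0.9  0.8] [-0.8 -0.2]
near-left [ 0.5391 -0.1837  0.0316] resid [-0.3  0.2] [-0.2 -0. ]
rim [[ 0.6516 -0.1888]
 [ 0.6501 -0.2598]
 [ 0.5378 -0.2536]
 [ 0.5392 -0.1841]] ctr [ 0.5947 -0.2216] [0.1125 0.0711 0.1125 0.0696]
yaw -0.04192042031057096
yaw -0.05521918562284457
yaw s -0.021358662866273193
yaw s -0.020770801827205476
hub on z .037 [0.46826011 0.10350645 0.037     ]
[[-0.975  0.221 -0.   ]
 [ 0.221  0.975 -0.001]
 [-0.    -0.001 -1.   ]]
cam in tool [ 0.07113981 -0.00062059 -0.1612961 ] [[-0.    -0.965 -0.263]
 [ 1.    -0.     0.   ]
 [-0.    -0.263  0.965]]
```

```bash
cat >> h.py <<'E'
def plan(p,yaw,n,clo):
    "rows (cm, rad) from the measured pose to TCP p, tool down, tool y axis at world angle yaw; straight line"
    s=ctrl.get_state();P=np.array(s['position']);Rm=R.from_rotvec(s['tool_rot'])
    y=np.array([np.cos(yaw),np.sin(yaw),0]);z=np.array([0,0,-1.]);Rt=R.from_matrix(np.c_[np.cross(y,z),y,z])
    w=(Rm.inv()*Rt).as_rotvec()/n; dp=(np.array(p)-P)/n; out=[]
    for i in range(n):
        sh=Rm.inv().apply(dp)*100; Rm=Rm*R.from_rotvec(w)
        out.append(' '.join('%.3g'%round(v,3) for v in list(sh)+list(w))+' %g'%clo)
    for i in range(0,n,5):print('; '.join(out[i:i+5]))
E
python3 -c "
from h import *
plan([.468,.104,.13],.337,15,-.4)"
```

```text
-2.89 -2.97 0.617 -0 0 0.067 -0.4; -3.08 -2.77 0.616 -0 0 0.067 -0.4; -3.26 -2.55 0.616 -0 0 0.067 -0.4; -3.43 -2.33 0.616 -0 0 0.067 -0.4; -3.58 -2.09 0.616 -0 0 0.067 -0.4
-3.71 -1.84 0.616 -0 0 0.067 -0.4; -3.82 -1.59 0.616 -0 0 0.067 -0.4; -3.92 -1.33 0.615 -0 0 0.067 -0.4; -4 -1.06 0.615 -0 0 0.067 -0.4; -4.07 -0.79 0.615 -0 0 0.067 -0.4
-4.11 -0.514 0.615 -0 0 0.067 -0.4; -4.13 -0.237 0.615 -0 0 0.067 -0.4; -4.14 0.042 0.615 -0 0 0.067 -0.4; -4.13 0.321 0.615 -0 0 0.067 -0.4; -4.1 0.599 0.615 -0 0 0.067 -0.4
```

>>> jog_arm(rows="-2.9 -3 0.6 0 0 0.067 -0.4; -3.1 -2.8 0.6 0 0 0.067 -0.4; -3.3 -2.5 0.6 0 0 0.067 -0.4; -3.4 -2.3 0.6 0 0 0.067 -0.4; -3.6 -2.1 0.6 0 0 0.067 -0.4", force=30)

```text
time: 0.92
position: [0.2532, 0.456, 0.1925]
tool_rot: [0.868, 3.019, 0.001]
ft_force: [0.1, -0.1, -0.8]
grip_width: 0.706
grip_force: 0.0
```

>>> jog_arm(rows="-3.7 -1.8 0.6 0 0 0.067 -0.4; -3.8 -1.6 0.6 0 0 0.067 -0.4; -3.9 -1.3 0.6 0 0 0.067 -0.4; -4 -1.1 0.6 0 0 0.067 -0.4; -4.1 -0.8 0.6 0 0 0.067 -0.4")

```text
time: 1.55
position: [0.3617, 0.28, 0.1626]
tool_rot: [1.359, 2.832, 0.001]
ft_force: [0.1, 0.3, 0.2]
grip_width: 0.698
grip_force: 0.0
```

>>> jog_arm(rows="-4.1 -0.5 0.6 0 0 0.067 -0.4; -4.1 -0.2 0.6 0 0 0.067 -0.4; -4.1 0 0.6 0 0 0.067 -0.4; -4.1 0.3 0.6 0 0 0.067 -0.4; -4.1 0.6 0.6 0 0 0.067 -0.4")

```text
time: 2.17
position: [0.4699, 0.105, 0.1326]
tool_rot: [1.812, 2.566, 0.001]
ft_force: [0.7, 1.2, 0.6]
grip_width: 0.699
grip_force: 0.0
```

```bash
python3 - <<'E'
from h import *
d=grab('wrist','w1.png');s=ctrl.get_state();print(s['time'],s['position'],s['tool_rot'],s['ft_force'],s['grip_width'])
print('expected hub px',proj(d,[.468,.104,.037]))
np.save('w1.npy',{k:v for k,v in d.items()},allow_pickle=True)
plan([.468,.104,.13],.337,1,-.4)
E
```

```text
2.225 [0.47232739 0.09884513 0.13223129] [ 1.82127965e+00  2.55518381e+00 -2.01656096e-03] [ 2.36598163 -3.08960844  0.71309218] 0.7033673831523242
expected hub px [314.17854813 240.94909377]
0.629 -0.241 0.22 0.001 0.004 -0.005 -0.4
```

View pics/w1.png

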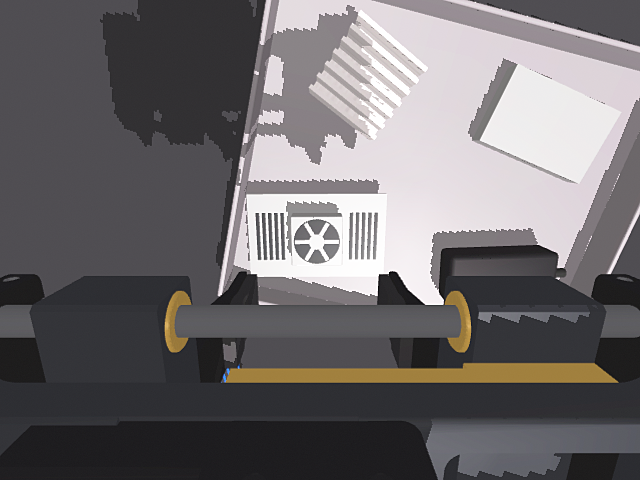

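The wrist view shows the fan lid square below the gripper, with its hub at about (317,241). The arm is still settling, so I'll correct the pose, hold, and re-measure the hub from here.

>>> jog_arm(rows="0 0 0 0 0 0 -0.4; 0 0 0 0 0 0 -0.4; 0 0 0 0 0 0 -0.4")

```text
time: 2.6
position: [0.4689, 0.1073, 0.1327]
tool_rot: [-1.806, -2.57, -0.001]
ft_force: [-0.4, 0.6, 0.3]
grip_width: 0.699
grip_force: 0.0
```

```bash
cat >> h.py <<'E'
def fan(d):
    g=cv2.cvtColor(d['img'],cv2.COLOR_BGR2GRAY)
    e=proj(d,[.468,.104,.037]).astype(int); x0,y0=e-32
    m=(g[y0:y0+64,x0:x0+64]<150).astype(np.uint8)
    n,l,st,c=cv2.connectedComponentsWithStats(m)
    k=[i for i in range(1,n) if 20<st[i,4]<400 and np.hypot(*(c[i]-32))<22 and max(st[i,2:4])<30]
    pts=np.vstack([np.argwhere(l==i)[:,::-1] for i in k]).astype(np.float32)
    (x,y),r=cv2.minEnclosingCircle(pts); return x+x0,y+y0,r,len(k)
E
python3 - <<'E'
from h import *
d=grab('wrist');s=ctrl.get_state();print(s['position'],s['tool_rot'])
f=fan(d);print(f,onz(d,f[0],f[1],.037))
# plate lower-edge/ slots orientation: housing bottom edge & plate corners
g=cv2.cvtColor(d['img'],cv2.COLOR_BGR2GRAY)
m=(g[190:285,235:400]<90).astype(np.uint8);n,l,st,c=cv2.connectedComponentsWithStats(m)
for i in range(1,n):
    if 50<st[i,4]<400:
        print('slot/blade',(c[i]+[235,190]).round(1),st[i,2:5])
plan([.468,.104,.13],.337,1,-.4)
E
```

```text
[0.46895332 0.10715562 0.13270998] [-1.80681664e+00 -2.56988511e+00 -7.07144974e-04]
(np.float64(323.5), np.float64(255.0), 17.923547744750977, 2) [0.47760916 0.09800155 0.037     ]
slot/blade [258.1 238.4] [  5  46 100]
slot/blade [264.1 238.8] [ 4 46 96]
slot/blade [270.1 237.4] [ 3 46 90]
slot/blade [276.  235.7] [ 3 46 79]
slot/blade [282.  235.3] [ 3 46 64]
slot/blade [245.7 278.6] [ 23  14 263]
slot/blade [388.9 278.7] [ 22  14 244]
-0.265 -0.197 0.271 0 -0 0.008 -0.4
```

```bash
python3 - <<'E'
from h import *
d=grab('wrist','w2.png');s=ctrl.get_state()
g=cv2.cvtColor(d['img'],cv2.COLOR_BGR2GRAY)
for th in(120,150,180,200):
    m=(g[190:285,235:400]<th).astype(np.uint8);n,l,st,c=cv2.connectedComponentsWithStats(m)
    k=[i for i in range(1,n) if 35<st[i,3]<60 and st[i,2]<9]
    P=np.array([[st[i,0]+st[i,2]/2-.5+235,st[i,1]+st[i,3]/2-.5+190] for i in k]);
    if len(P)<2: print(th,len(P));continue
    A=P[P[:,0]<317];B=P[P[:,0]>317];print(th,A.round(1).tolist(),B.round(1).tolist())
    if len(A)and len(B):
        a=onz(d,*A.mean(0),.021);b=onz(d,*B.mean(0),.021);print((a+b)/2,np.arctan2(*(a-b)[1::-1]),np.arctan2(*(b-a)[1::-1]))
v,u=np.mgrid[225:260,300:340]
bl=g[215:268,290:345]<110;n,l,st,c=cv2.connectedComponentsWithStats(bl.astype(np.uint8));print([(c[i]+[290,215]).round(1).tolist()+[int(st[i,4])] for i in range(1,n) if st[i,4]>15])
E
```

```text
120 [[258.0, 238.5], [264.0, 238.5], [270.5, 238.5], [276.5, 238.5], [282.5, 238.5]] []
150 [[258.5, 238.0], [264.5, 238.0], [271.0, 238.5], [276.5, 238.5], [283.0, 238.5]] [[350.5, 238.5], [357.0, 238.5], [363.0, 238.5], [369.0, 238.5], [375.0, 238.5]]
[0.46964285 0.10469767 0.021     ] -2.799168271730143 0.3424243818596499
180 [[258.5, 238.0], [264.5, 238.0], [270.5, 238.5], [276.5, 238.5], [283.0, 238.5]] [[351.0, 238.5], [357.0, 238.5], [363.0, 238.5], [369.0, 238.5], [375.0, 238.5]]
[0.46964289 0.10469768 0.021     ] -2.7991634102882235 0.3424292433015699
200 [[246.5, 220.5], [258.5, 238.5], [264.5, 238.5], [270.5, 238.5], [276.5, 238.5], [283.0, 238.5]] [[351.0, 238.5], [357.0, 238.5], [363.0, 238.5], [369.0, 238.5], [375.0, 238.5]]
[0.46773359 0.10527336 0.021     ] -2.829088975083339 0.3125036785064544
[[314.5, 226.6, 53], [301.4, 235.2, 105], [300.4, 251.1, 56]]
```

The lid centre from the wrist view is (0.469, 0.1045) with yaw 0.342, which agrees with the other two views. Next is the descent.

```bash
python3 -c "
from h import *
plan([.469,.1045,.024],.342,10,-.4)"
```

```text
-0.024 -0.009 1.09 0 -0 0 -0.4; -0.024 -0.009 1.09 0 -0 0 -0.4; -0.024 -0.009 1.09 0 -0 0 -0.4; -0.024 -0.009 1.09 0 -0 0 -0.4; -0.023 -0.009 1.09 0 -0 0 -0.4
-0.023 -0.009 1.09 0 -0 0 -0.4; -0.023 -0.009 1.09 0 -0 0 -0.4; -0.023 -0.009 1.09 0 -0 0 -0.4; -0.023 -0.009 1.09 0 -0 0 -0.4; -0.023 -0.009 1.09 0 -0 0 -0.4
```

>>> jog_arm(rows="-0.05 -0.02 1.1 0 0 0 -0.4; -0.05 -0.02 1.5 0 0 0 -0.4; -0.05 -0.02 1.5 0 0 0 -0.4; -0.05 -0.02 1.5 0 0 0 -0.4; -0.04 -0.02 1.5 0 0 0 -0.4")

```text
time: 3.32
position: [0.469, 0.1033, 0.0603]
tool_rot: [-1.81, -2.568, 0.001]
ft_force: [-0.1, 0.6, 0.4]
grip_width: 0.699
grip_force: 0.0
```

>>> jog_arm(rows="0 0 1.3 0 0 0 -0.4; 0 0 1 0 0 0 -0.4; 0 0 0.5 0 0 0 -0.4; 0 0 0.3 0 0 0 -0.4; 0 0 0 0 0 0 -0.4")

```text
time: 3.95
position: [0.4693, 0.1035, 0.0307]
tool_rot: [1.81, 2.568, 0.001]
ft_force: [0.2, -0.0, -0.8]
grip_width: 0.701
grip_force: 0.0
```

>>> jog_arm(rows="0 0 0 0 0 0 -0.4; 0 0 0 0 0 0 -0.4")

```text
time: 4.2
position: [0.4694, 0.1036, 0.0309]
tool_rot: [1.81, 2.568, 0.001]
ft_force: [0.1, -0.0, -0.5]
grip_width: 0.7
grip_force: 0.0
```

>>> jog_arm(rows="0.05 0.05 0.4 0 0 0 -0.4; 0 0 0.3 0 0 0 -0.4; 0 0 0 0 0 0 -0.4; 0 0 0 0 0 0 -0.4")

```text
time: 4.7
position: [0.4695, 0.1041, 0.0235]
tool_rot: [-1.81, -2.568, 0.0]
ft_force: [0.1, -0.3, 0.4]
grip_width: 0.7
grip_force: 0.0
```

>>> jog_arm(rows="0 0 0 0 0 0 0.3; 0 0 0 0 0 0 1; 0 0 0 0 0 0 1; 0 0 0 0 0 0 1; 0 0 0 0 0 0 1", force=45)

```text
time: 5.32
position: [0.4695, 0.1041, 0.0236]
tool_rot: [1.81, 2.568, 0.0]
ft_force: [0.0, -0.1, 1.4]
grip_width: 0.452
grip_force: 45.0
```

>>> jog_arm(rows="0 0 0 0 0 0 1; 0 0 0 0 0 0 1; 0 0 -0.5 0 0 0 1; 0 0 -0.5 0 0 0 1; 0 0 0 0 0 0 1")

```text
time: 5.95
position: [0.4699, 0.1043, 0.0341]
tool_rot: [1.809, 2.568, 0.002]
ft_force: [0.1, 0.3, -0.8]
grip_width: 0.454
grip_force: 45.0
```

The grip width is about 39.4 mm, which matches the housing. Lifting now.

>>> jog_arm(rows="0 0 -2 0 0 0 1; 0 0 -3 0 0 0 1; 0 0 -4 0 0 0 1; 0 0 -4 0 0 0 1; 0 0 -3 0 0 0 1")

```text
time: 6.58
position: [0.4698, 0.1041, 0.1954]
tool_rot: [1.809, 2.567, 0.003]
ft_force: [-0.2, 1.1, -1.0]
grip_width: 0.451
grip_force: 45.0
```

>>> jog_arm(rows="0 0 -2 0 0 0 1; 0 0 -1 0 0 0 1; 0 0 0 0 0 0 1; 0 0 0 0 0 0 1")

```text
time: 7.08
position: [0.4688, 0.1039, 0.2225]
tool_rot: [-1.809, -2.567, 0.002]
ft_force: [-0.4, -0.2, -1.1]
grip_width: 0.454
grip_force: 45.0
```

```bash
python3 -c "
from h import *
d=grab('wrist','w3.png');s=ctrl.get_state();print(s['position'],s['tool_rot'],s['grip_force'])
T=grab('top');S=grab('scene')
plan([.555,-.222,.22],-.035,15,1)"
```

```text
[0.46882852 0.1039065  0.22244889] [-1.80916381 -2.56721076  0.00261691] 44.99884843826294
-2.24 -0.191 0.019 -0 0 0.025 1; -2.24 -0.134 0.018 -0 0 0.025 1; -2.25 -0.078 0.018 -0 0 0.025 1; -2.25 -0.021 0.018 -0 0 0.025 1; -2.25 0.036 0.018 -0 0 0.025 1
-2.25 0.092 0.018 -0 0 0.025 1; -2.24 0.149 0.018 -0 0 0.025 1; -2.24 0.205 0.018 -0 0 0.025 1; -2.23 0.262 0.018 -0 0 0.025 1; -2.23 0.318 0.018 -0 0 0.025 1
-2.22 0.374 0.018 -0 0 0.025 1; -2.21 0.429 0.018 -0 0 0.025 1; -2.19 0.485 0.018 -0 0 0.025 1; -2.18 0.54 0.018 -0 0 0.025 1; -2.17 0.595 0.018 -0 0 0.025 1
```

View pics/w3.png

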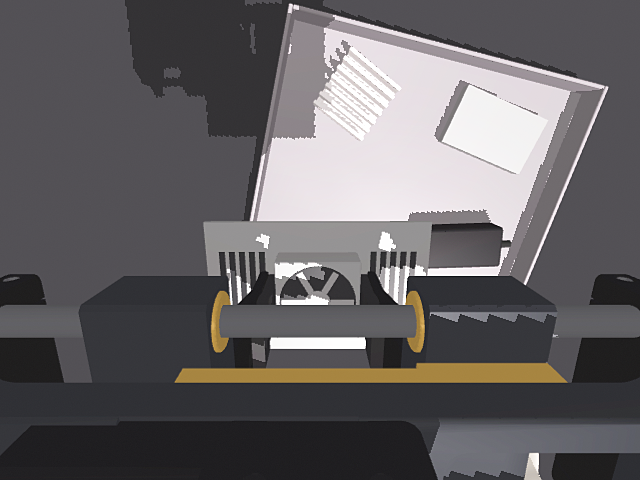

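The lid is held level, with its far plate edge at v≈221 from (204,221) to (432,221). I'll move past the case so the wrist camera can see both the rim and the held lid.

```bash
python3 -c "
from h import *
plan([.595,-.33,.21],-.035,15,1)
T=grab('top');b=onz(T,293,186,0.01);print('bottle',b)"
```

```text
-3.01 -0.182 0.085 -0 0 0.025 1; -3.01 -0.106 0.085 -0 0 0.025 1; -3.01 -0.03 0.085 -0 0 0.025 1; -3.01 0.046 0.085 -0 0 0.025 1; -3.01 0.122 0.085 -0 0 0.025 1
-3.01 0.198 0.085 -0 0 0.025 1; -3 0.273 0.085 -0 0 0.025 1; -2.99 0.349 0.085 -0 0 0.025 1; -2.98 0.424 0.085 -0 0 0.025 1; -2.97 0.499 0.085 -0 0 0.025 1
-2.96 0.574 0.085 -0 0 0.025 1; -2.94 0.648 0.085 -0 0 0.025 1; -2.92 0.722 0.084 -0 0 0.025 1; -2.9 0.795 0.084 -0 0 0.025 1; -2.88 0.868 0.084 -0 0 0.025 1
bottle [ 0.73799645 -0.06218481  0.01      ]
```

>>> jog_arm(rows="-3 -0.2 0.1 0 0 0.025 1; -3 -0.1 0.1 0 0 0.025 1; -3 0 0.1 0 0 0.025 1; -3 0 0.1 0 0 0.025 1; -3 0.1 0.1 0 0 0.025 1")

```text
time: 7.9
position: [0.511, -0.0411, 0.2182]
tool_rot: [-1.967, -2.449, 0.0]
ft_force: [-0.1, 0.2, -0.4]
grip_width: 0.455
grip_force: 45.0
```

>>> jog_arm(rows="-3 0.2 0.1 0 0 0.025 1; -3 0.3 0.1 0 0 0.025 1; -3 0.35 0.1 0 0 0.025 1; -3 0.4 0.1 0 0 0.025 1; -3 0.5 0.1 0 0 0.025 1")

```text
time: 8.52
position: [0.5534, -0.1859, 0.2131]
tool_rot: [-2.116, -2.322, 0.0]
ft_force: [0.5, -0.2, -0.6]
grip_width: 0.453
grip_force: 45.0
```

>>> jog_arm(rows="-3 0.6 0.1 0 0 0.025 1; -2.9 0.65 0 0 0 0.025 1; -2.9 0.7 0 0 0 0.025 1; -2.9 0.8 0 0 0 0.025 1; -2.4 0.9 0 0 0 0.025 1")

```text
time: 9.15
position: [0.5961, -0.3257, 0.2118]
tool_rot: [-2.257, -2.184, 0.001]
ft_force: [-0.6, 0.9, -1.0]
grip_width: 0.449
grip_force: 45.0
```

>>> jog_arm(rows="0 0 0 0 0 0 1; 0 0 0 0 0 0 1; 0 0 0 0 0 0 1; 0 0 0 0 0 0 1; 0 0 0 0 0 0 1")

```text
time: 9.78
position: [0.5962, -0.324, 0.2127]
tool_rot: [2.256, 2.186, 0.001]
ft_force: [0.2, 0.6, -1.0]
grip_width: 0.455
grip_force: 45.0
```

```bash
python3 - <<'E'
from h import *
import pickle
d=grab('wrist','w4.png');s=ctrl.get_state();print(s['position'],s['tool_rot'],s['grip_force'])
pickle.dump((d,s),open('w4.pkl','wb'))
E
```

```text
[ 0.59615177 -0.32419834  0.21271451] [2.25602514e+00 2.18621155e+00 7.04007014e-04] 44.99894142150879
```

View pics/w4.png

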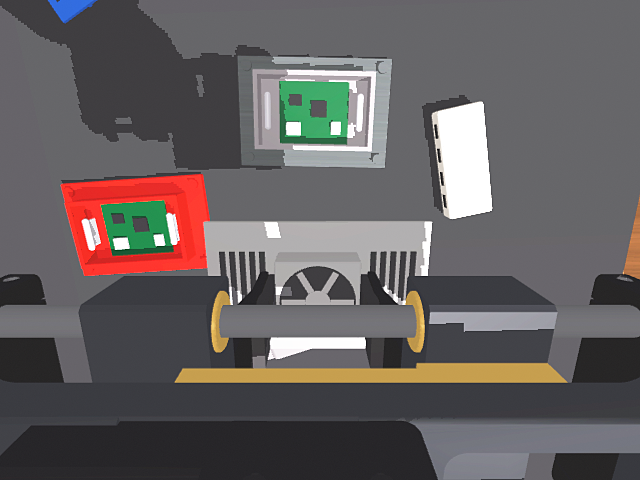

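The case is at about (316,111) and the lid's edge is at v≈221, both in one view. I'll measure from an enlarged case crop and find the lid edge numerically.

```bash
python3 - <<'E'
from h import *
import pickle
d,s=pickle.load(open('w4.pkl','rb'))
cv2.imwrite('pics/c4.png',cv2.resize(d['img'][50:170,235:395],None,fx=5,fy=5,interpolation=cv2.INTER_CUBIC))
g=cv2.cvtColor(d['img'],cv2.COLOR_BGR2GRAY).astype(int)
print({u:np.argmax(np.abs(np.diff(g[212:232,u])))+212.5 for u in range(215,430,15)})
print({v:(np.argmax(np.diff(g[v,195:215]))+195.5) for v in range(225,250,4)},{v:(np.argmax(np.abs(np.diff(g[v,422:442])))+422.5) for v in range(225,260,4)})
E
```

```text
{215: np.float64(220.5), 230: np.float64(220.5), 245: np.float64(220.5), 260: np.float64(220.5), 275: np.float64(221.5), 290: np.float64(220.5), 305: np.float64(220.5), 320: np.float64(220.5), 335: np.float64(220.5), 350: np.float64(220.5), 365: np.float64(220.5), 380: np.float64(220.5), 395: np.float64(220.5), 410: np.float64(220.5), 425: np.float64(220.5)}
{225: np.float64(202.5), 229: np.float64(203.5), 233: np.float64(203.5), 237: np.float64(203.5), 241: np.float64(204.5), 245: np.float64(204.5), 249: np.float64(204.5)} {225: np.float64(431.5), 229: np.float64(431.5), 233: np.float64(430.5), 237: np.float64(430.5), 241: np.float64(430.5), 245: np.float64(429.5), 249: np.float64(429.5), 253: np.float64(429.5), 257: np.float64(428.5)}
```

View pics/c4.png

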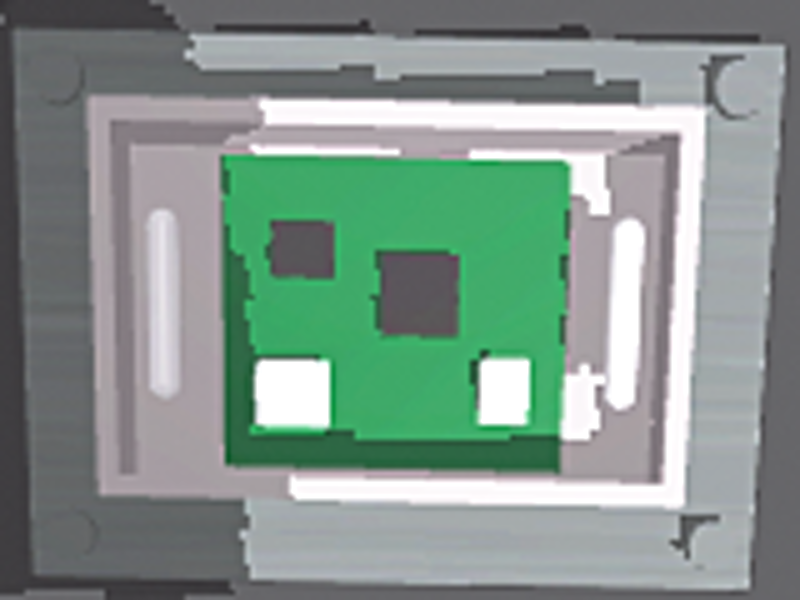

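```bash
cat > m.py <<'E'
from h import *
import pickle
d,s=pickle.load(open('w4.pkl','rb'))
c=lambda x,y:((x+.5)/5-.5+235,(y+.5)/5-.5+50)
Rm=R.from_rotvec(s['tool_rot']);P=np.array(s['position'])
def quad(n,q,z=.034):
    W=np.array([onz(d,*c(*p),z) for p in q]);C=W.mean(0)
    l=(W[1]+W[2]-W[0]-W[3])/2; w=(W[0]+W[1]-W[2]-W[3])/2
    print(n,'ctr',C.round(4),'size',np.linalg.norm(l).round(4),np.linalg.norm(w).round(4),'yaw',np.arctan2(l[1],l[0]).round(4),(np.arctan2(w[1],w[0])-np.pi/2).round(4));return C
quad('outer',[(88,97),(705,105),(684,507),(98,495)]);quad('inner',[(110,120),(680,133),(662,483),(120,472)]);quad('jig',[(14,28),(784,43),(748,588),(35,575)],.008)
# lid: far plate edge at tool z zt
for zt in(0.001,.0025,.004):
    e=[]
    for u,v in((202.8,220.5),(431.7,220.5)):
        o,r=ray(d,u,v);o=Rm.inv().apply(o-P);r=Rm.inv().apply(r);e.append(o+r*(zt-o[2])/r[2])
    e=np.array(e);print('lid zt',zt,'edge tool xy',e[:,:2].round(4).tolist(),'len',np.linalg.norm(e[0]-e[1]).round(4),'ctr x',e[:,0].mean()-.035,'y',e[:,1].mean())
y=Rm.as_matrix()[:,1];print('tool yaw',np.arctan2(y[1],y[0]),'z',Rm.as_matrix()[:,2])
E
python3 m.py
```

```text
outer ctr [ 0.5964 -0.2217  0.034 ] size 0.1117 0.0699 yaw -0.0472 -0.0489
inner ctr [ 0.5963 -0.2217  0.034 ] size 0.1033 0.0613 yaw -0.0516 -0.0468
jig ctr [ 0.5965 -0.2217  0.008 ] size 0.1484 0.103 yaw -0.0491 -0.0489
lid zt 0.001 edge tool xy [[0.0364, -0.0547], [0.0363, 0.0555]] len 0.1102 ctr x 0.0013606485829827236 y 0.0004266795220098131
lid zt 0.0025 edge tool xy [[0.0361, -0.0552], [0.036, 0.056]] len 0.1112 ctr x 0.001040516191172465 y 0.0004278297700975736
lid zt 0.004 edge tool xy [[0.0357, -0.0557], [0.0357, 0.0565]] len 0.1122 ctr x 0.0007203837993622134 y 0.0004289800181853376
tool yaw -0.031429188794406454 z [ 3.69879672e-04  2.62351609e-04 -9.99999897e-01]
```

The wrist view agrees with itself: sizes are within 1 mm and all three yaws are about -0.049. The TCP goal is (0.596, -0.2227) with yaw -0.049, and home should come at TCP z≈0.0396.

```bash
python3 -c "
from h import *
plan([.596,-.2227,.085],-.049,1,1)"
```

```text
10.1 -0.339 12.8 0 -0 0.018 1
```

>>> jog_arm(rows="2 -0.07 0 0 0 0.018 1; 2 -0.07 1 0 0 0 1; 2 -0.07 2 0 0 0 1; 2 -0.07 2 0 0 0 1; 2.1 -0.07 2 0 0 0 1")

```text
time: 10.45
position: [0.5973, -0.2229, 0.1421]
tool_rot: [2.276, 2.165, 0.001]
ft_force: [0.0, -0.2, 0.2]
grip_width: 0.455
grip_force: 45.0
```

>>> jog_arm(rows="0 0 2 0 0 0 1; 0 0 2 0 0 0 1; 0 0 1 0 0 0 1; 0 0 0.5 0 0 0 1; 0 0 0 0 0 0 1")

```text
time: 11.08
position: [0.5972, -0.2242, 0.0876]
tool_rot: [2.277, 2.164, -0.0]
ft_force: [0.7, 0.2, -0.9]
grip_width: 0.457
grip_force: 45.0
```

>>> jog_arm(rows="0 0 0 0 0 0 1; 0 0 0 0 0 0 1")

```text
time: 11.32
position: [0.5976, -0.2237, 0.0882]
tool_rot: [2.276, 2.165, 0.001]
ft_force: [0.6, -0.8, -1.0]
grip_width: 0.455
grip_force: 45.0
```

```bash
python3 - <<'E'
from h import *
S=grab('scene');d=grab('wrist')
for n,i in(('s',S['img'][200:260,240:340]),('w',d['img'])): pass
a=cv2.resize(S['img'][185:265,235:341],(795,600),interpolation=cv2.INTER_CUBIC);cv2.imwrite('pics/s5.png',a);cv2.imwrite('pics/w5.png',d['img'])
plan([.596,-.2227,.06],-.049,1,1)
E
```

```text
0.075 -0.157 2.8 0.001 -0 -0.001 1
```

View pics/w5.png

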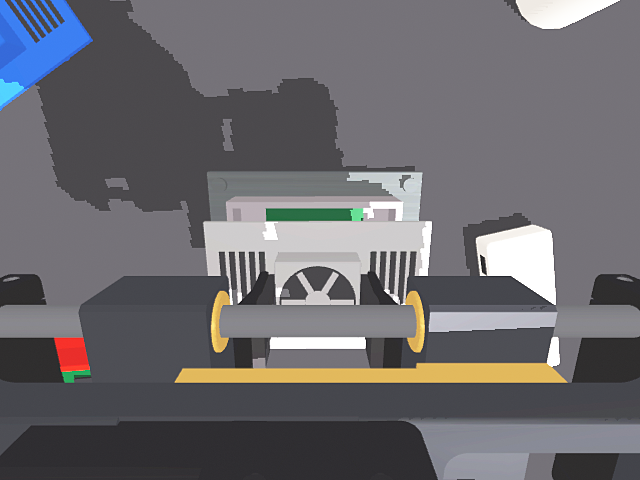

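The lid hovers square over the case, with the rim's far edge at v≈197 from (227,197) to (403,196). I'll check that edge numerically against the predicted rim.

```bash
python3 - <<'E'
from h import *
d=grab('wrist');s=ctrl.get_state();print(s['position'])
C=np.array([.5964,-.2217]);a=-.049;x=np.array([np.cos(a),np.sin(a)]);y=np.array([-x[1],x[0]])
for k in(-1,1):print('pred',proj(d,[*(C+k*.056*x+.035*y),.034]).round(1))
g=cv2.cvtColor(d['img'],cv2.COLOR_BGR2GRAY).astype(int)
print([int(np.argmax(np.diff(g[188:205,u])))+188.5 for u in range(232,400,12)])
print([int(np.argmax(np.diff(g[v,218:236])))+218.5 for v in(200,204,208,214)],[int(np.argmax(-np.diff(g[v,394:412])))+394.5 for v in(200,204,208,214)])
E
```

```text
[ 0.59745733 -0.2234924   0.08787102]
pred [225.5 202.1]
pred [403.5 201.9]
[197.5, 195.5, 195.5, 195.5, 195.5, 195.5, 196.5, 195.5, 195.5, 195.5, 195.5, 195.5, 201.5, 201.5]
[227.5, 225.5, 225.5, 226.5] [397.5, 403.5, 402.5, 402.5]
```

The 195.5 edge is the foot of the outer wall. The rim itself matches the prediction (v 201.5 against 202, u within 1 px). I'll correct x by -1.5 mm and descend.

>>> jog_arm(rows="0.08 -0.15 0 0 0 0 1; 0 0 0.7 0 0 0 1; 0 0 0.7 0 0 0 1; 0 0 0.7 0 0 0 1; 0 0 0.5 0 0 0 1")

```text
time: 12.1
position: [0.5955, -0.2225, 0.0607]
tool_rot: [-2.276, -2.165, 0.001]
ft_force: [0.3, -0.1, -0.8]
grip_width: 0.452
grip_force: 45.0
```

>>> jog_arm(rows="0 0 0 0 0 0 1; 0 0 0 0 0 0 1; 0 0 0 0 0 0 1; 0 0 0 0 0 0 1")

```text
time: 12.6
position: [0.5959, -0.2227, 0.0618]
tool_rot: [2.276, 2.165, 0.001]
ft_force: [-0.3, -0.5, -1.7]
grip_width: 0.455
grip_force: 45.0
```

```bash
python3 -c "
from h import *
plan([.596,-.2227,.052],-.049,1,1)"
```

```text
0.003 0.006 0.979 0 -0 -0.001 1
```

Position is on target. Raising the grip and lowering to the catches.

>>> jog_arm(rows="0 0 0.3 0 0 0 1; 0 0 0.3 0 0 0 1; 0 0 0.3 0 0 0 1; 0 0 0 0 0 0 1; 0 0 0 0 0 0 1", force=60)

```text
time: 13.22
position: [0.5958, -0.2227, 0.0526]
tool_rot: [2.276, 2.165, 0.0]
ft_force: [-0.2, 0.3, -0.5]
grip_width: 0.454
grip_force: 60.0
```

>>> jog_arm(rows="0 0 0.15 0 0 0 1; 0 0 0.15 0 0 0 1; 0 0 0 0 0 0 1; 0 0 0 0 0 0 1")

```text
time: 13.72
position: [0.5958, -0.2228, 0.05]
tool_rot: [2.276, 2.165, 0.0]
ft_force: [-1.1, 1.2, 3.7]
grip_width: 0.454
grip_force: 60.0
```

Catch contact came at TCP z 0.050, which is 10.5 mm above home as expected. Continuing to press.

>>> jog_arm(rows="0 0 0.2 0 0 0 1; 0 0 0.2 0 0 0 1; 0 0 0.1 0 0 0 1; 0 0 0 0 0 0 1")

```text
time: 14.22
position: [0.5956, -0.223, 0.0441]
tool_rot: [2.276, 2.165, -0.001]
ft_force: [-1.4, -1.0, -0.8]
grip_width: 0.454
grip_force: 60.0
```

>>> jog_arm(rows="0 0 0.2 0 0 0 1; 0 0 0.2 0 0 0 1; 0 0 0.1 0 0 0 1; 0 0 0 0 0 0 1")

```text
time: 14.72
position: [0.596, -0.2224, 0.0397]
tool_rot: [-2.276, -2.165, -0.001]
ft_force: [-1.6, 0.8, 2.2]
grip_width: 0.456
grip_force: 60.0
```

>>> jog_arm(rows="0 0 0.1 0 0 0 1; 0 0 0 0 0 0 1; 0 0 0 0 0 0 1")

```text
time: 15.1
position: [0.5959, -0.2224, 0.0397]
tool_rot: [-2.276, -2.165, -0.001]
ft_force: [-3.6, 2.9, 7.6]
grip_width: 0.455
grip_force: 60.0
```

The lid is home at z 0.0397 as predicted, and it stops rigidly there. Adding push.

>>> jog_arm(rows="0 0 0.1 0 0 0 1; 0 0 0.1 0 0 0 1; 0 0 0 0 0 0 1; 0 0 0 0 0 0 1")

```text
time: 15.6
position: [0.5959, -0.2224, 0.0396]
tool_rot: [-2.275, -2.164, -0.003]
ft_force: [-7.2, 4.2, 20.1]
grip_width: 0.453
grip_force: 60.0
```

>>> jog_arm(rows="0 0 0 0 0 0 1; 0 0 0 0 0 0 1; 0 0 0 0 0 0 1; 0 0 0 0 0 0 1")

```text
time: 16.1
position: [0.5959, -0.2224, 0.0396]
tool_rot: [-2.275, -2.164, -0.003]
ft_force: [-8.7, 4.7, 19.3]
grip_width: 0.449
grip_force: 60.0
```

```bash
python3 - <<'E'
from h import *
S=grab('scene');d=grab('wrist')
a=cv2.resize(S['img'][195:270,235:335],(800,600),interpolation=cv2.INTER_CUBIC);cv2.imwrite('pics/end.png',np.vstack([a[:300+120],d['img'][150:330].repeat(1,0)[:, :640].copy() if 0 else cv2.copyMakeBorder(d['img'][150:330],0,0,80,80,0)]))
s=ctrl.get_state();print(s['time'],s['position'],s['ft_force'],s['torque'])
E
```

```text
16.2 [ 0.59593932 -0.22239152  0.03963224] [-7.76800579  4.32720147 19.12920829] [ 0.86682336  1.8638545  -0.00982508]
```

View pics/end.png

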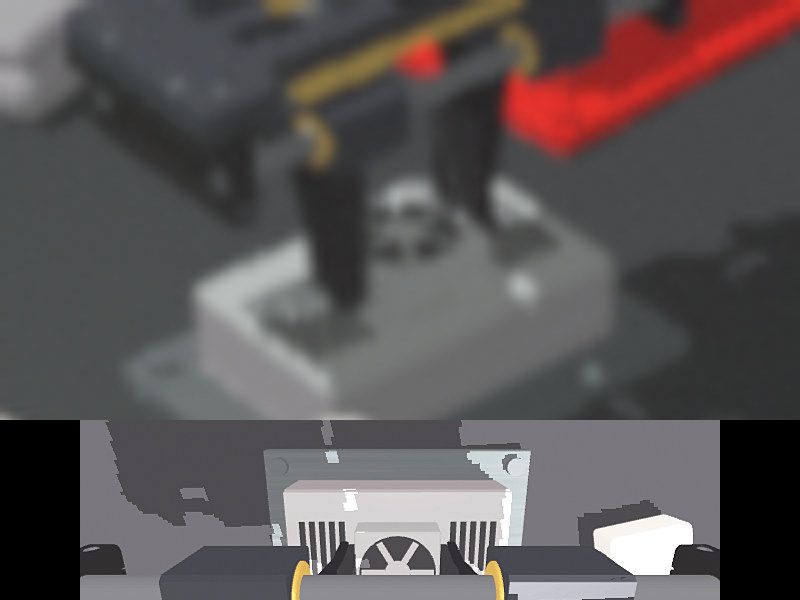

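The lid sits flush and square on the case, with no gap at the rim, and the push is steady at about 19 N. Handing in.

```bash
python3 -c "
from bench import ticket
print(ticket.close_job())"
```

```text
the job is handed in; nothing more can be done
None
```

The fan lid is snapped home on the grey case, flush and square in the last camera view, with the gripper still holding it down at about 19 N; the job was handed in at 16.2 s, and no verdict was returned.

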